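Fish a bearing block out of a deep rack lane and nest it

TASK

The steel bearing block has slid deep into the narrow wire-topped rack. Reach in with the long hooked picker, drop its blade behind the block and draw the block right out through the mouth without putting the gripper's fingers on it while it is inside, then stand the picker back on its foot on the bench, outside the rack. Pick the block up and seat it fully in the tray pocket that matches its shape, and leave the other things on the bench alone.

Things in the scene. Friction and masses are not known exactly. Their poses are not given: they have to be found in the camera images.
- rack: narrow plywood lane fixed to the bench, 112 mm tall, topped by lengthwise wires 12 mm apart; no floor (the bench is its floor), one open end, the mouth. Origin on the bench at the mouth's middle; x points level into the lane, z up. Inside 64 mm wide (y -32 to 32), 210 mm deep to the closed back, 106 mm high; walls 9 mm, brackets 19 mm out at the foot. Block starts 90-135 mm in
- picker_grip (a point): picker, 0.28 kg: wooden handle 30 (x) by 44 (y) by 90 mm tall; from its front an 8 mm steel rod runs level along +x, its axis 42 mm above the foot, to a blade hanging down to foot level, so it stands on handle and blade. Point: middle of the handle, 72 mm above the foot, 18 mm below its top; grip it here from above, best across the 30 mm (fingers closing along the rod). z up
- picker_tip (a point): bottom edge of the picker's flat steel blade (6 mm thick, 26 mm wide, 46 mm tall), in the middle of its pulling face, which looks to the handle; 255 mm from the handle's middle along the rod, at foot level; axes as picker_grip
- block_center (a point): steel bearing block, 0.15 to 0.31 kg: base 56 (x) by 34 (y) by 14 mm, a round housing of 32 mm diameter across its middle, bore along y; 36 mm tall. The flat sides, 34 mm apart, reach to the top of the housing and can be gripped from above. Point: its centre, 18 mm above its underside; x along its length (into the rack at the start, within 0.15 rad), z up. Turned half round it is the same
- tray: dark wooden nest tray fixed to the bench, 135 by 85 by 12 mm, with an oblong pocket and a round pocket (46 mm diameter), both 8 mm deep; origin at the middle of its underside, x along its length, z up
- oblong_nest (a point): mouth centre of the tray's oblong pocket (61 mm along x, 39 mm along y, 8 mm deep with its floor 4 mm above the bench), at the tray's top face, 12 mm above the bench; axes as the tray. The block's base fits in it with 2.5 mm to spare all round, x along x either way round
- tape_measure: yellow tape measure standing on the bench, a bystander; origin under its middle
- masking_tape: roll of masking tape lying on the bench, a bystander; origin under its middle
- sanding_block: wooden sanding block lying on the bench, a bystander; origin under its middle

How it is judged:
On the way, in this order (a step that is already met when the one before it is completed fails the run):
1. the picker's blade is down behind the block, inside the rack (x of block_center in the frame of rack above 0.03 m and x of picker_tip in the frame of block_center between 0.022 and 0.1 m and y of picker_tip in the frame of block_center between -0.03 and 0.03 m and z of picker_tip in the frame of block_center below 0 m), for 0.1 s.
2. the block is drawn wholly out through the mouth (x of block_center in the frame of rack below -0.028 m), for 0.2 s.
At the end, for the whole second after the job is handed in: the block sits flat in the oblong pocket (centre within 5 mm of the pocket's, lengths within 0.15 rad, underside no more than 3.5 mm off the pocket's floor) and the picker stands upright on its foot on the bench (tilt under 0.1 rad), its blade outside the rack (horizontal distance between block_center and oblong_nest below 0.005 m and z of block_center in the frame of oblong_nest between 0.007 and 0.0135 m and angle between the x axis of block_center and the x axis of oblong_nest, either way round below 0.15 rad and angle between block_center's own z axis and vertical below 0.08 rad and angle between picker_grip's own z axis and vertical below 0.1 rad and height (world z) of picker_grip between 0.066 and 0.078 m and (x of picker_tip in the frame of rack below 0 m or y of picker_tip in the frame of rack below -0.04 m or y of picker_tip in the frame of rack above 0.04 m)); the robot touches nothing.
It fails at once if the fingers touch the block while it is inside the rack (x of block_center in the frame of rack above 0 m and y of block_center in the frame of rack between -0.04 and 0.04 m and height (world z) of block_center below 0.1 m and contact force between the fingers and bearing_block above 0.5 N).
It fails at once if a bystander is moved by more than 20 mm (distance of any of tape_measure, masking_tape, sanding_block from where it was at the start of the episode above 0.02 m).
It also fails if it takes over 66 s, if anything falls off the work surface, if the arm or the gripper's body presses on something with over 40 N, if the wrist force passes 120 N, or if a joint passes its speed limit or range.

ROBOT

A 6-joint arm with a two-finger parallel gripper is mounted at the origin on a cart in front of the work surface, level with it; the furniture and walls round the work are solid. World frame = base frame: x ahead of the robot, y to its left, z up, the work surface at z = 0. Lengths are in m, angles in rad, forces in N, time in s.
With the tool pointing down it reaches from about 0.35 to 0.925 m from the base axis. Payload 6.4 kg.
Tool frame: the origin (TCP) lies at the very end of the fingers, on their centre line; the grasp point (between the pads) lies 19 mm behind it (grip_depth is the distance from the TCP to the grasp point, in m); z points along the fingers, y is the line along which they close (so a half turn about z gives the same grasp; the last joint's range is limited). The gripper opens to 85 mm and grips with 20 to 120 N. Pads are 22 mm wide; open, the fingers measure 114 mm over their backs; the gripper's body (76 mm by 85 mm) begins 54 mm behind the grasp point. The pads swing forward as they close: fully open they stand 13 mm farther back than shut.
Start: joints at [1.016, 0.245, 1.558, -0, 1.339, -0.174], TCP at [0.242, 0.603, 0.231] pointing down, gripper open.
Joint ranges: [-3.13, 3.13], [-1.02, 2.26], [0.13, 2.54], [-0.95, 4.09], [0.21, 2.88], [-2.74, 2.74]. Speed limits (rad/s): [2.57, 2.57, 3.14, 3.14, 3.14, 3.14].

INTERFACE

Orientations are given as a rotation vector (axis times angle).
In Python, from station import * gives the robot as it stands. Calls block until the motion is done:
- goto(position, orientation): joint-space move of the TCP to a pose.
- move_linear(position, orientation=None, v=0.15): straight line of the TCP; orientation=None keeps the orientation; v is the mean speed in m/s.
- set_joints(angles): joint-space move.
- grip(opening, strength=None): opening from 0.0 (shut) to 1.0 (fully open); strength is the grip in N (None keeps the last); returns when the fingers have stopped.
- pause(seconds).
- solve_ik(position, orientation): joint angles nearest the present ones, or None.
- get_obs(): the state.
- grab_frame(name): name is "scene" or "top"; returns the picture (480x640x3 uint8, red, green, blue); there is no depth.
- calibration(name): a dict with "camera_matrix" (3x3 intrinsics, pixels), "dist" ([k1, k2, p1, p2, k3] as OpenCV has them; the pictures are not rectified), "R" (3x3) and "t" (3): a world point X has camera coordinates R X + t. Camera axes: x right, y down, z forward; pixel columns grow to the right and rows downward; lengths in m; the calibration is good to about 2 mm. A picture is of the moment at which its call begins. calibration takes no time and is no camera call.
A pose or a line that the arm cannot do raises PlanningError and nothing moves.
- job_done(): hands the job in; it is judged then, once.
The state is a dict: "time_s": time; "joints": joint angles; "joint_velocities": joint speeds; "joint_efforts": joint torques, N m; "eef_pos": TCP position; "ee_rot": TCP orientation; "contact_force": force on the tool from outside, world axes, zero at the start; "wrist_torque": the same for the moment, N m; "gripper_width": opening from 0.0 (shut) to 1.0 (fully open); "finger_force": force on a finger pad.
Only numpy, scipy, OpenCV 4.12 (cv2) and the standard library are available. Lean on these libraries where they do the work, as an engineer would, in place of code of your own. Each camera call takes 0.05 s, during which the arm holds its last target. There are 200 camera calls.

## Working session

There is one attempt and no reset: what is moved stays moved. The work goes in short steps, each a Python script; the robot and the scene stay as the last script left them, time stands still between calls to the robot, and variables do not carry over. Pictures are saved under pics/ and viewed, at most 10 in all, crops included, and the job is handed in when it is done.

```bash
mkdir -p pics; ls; python3 - <<'E'
from station import *
import cv2
for n in ("scene","top"):
    cv2.imwrite(f"pics/{n}0.png",grab_frame(n)[:,:,::-1]); c=calibration(n)
    import numpy as np
    print(n,np.round(c["camera_matrix"],1).tolist(),np.round(c["dist"],3),(-np.array(c["R"]).T@np.array(c["t"])).round(3))
o=get_obs();print(o["time_s"],o["ee_rot"],o["eef_pos"])
E
```

```text
pics
scene [[620.1, 0.0, 315.2], [0.0, 620.1, 237.3], [0.0, 0.0, 1.0]] [-0.154  0.     0.     0.     0.   ] [-0.086  1.45   0.829]
top [[464.4, 0.0, 312.2], [0.0, 464.4, 234.3], [0.0, 0.0, 1.0]] [-0.068  0.     0.     0.     0.   ] [0.414 0.01  1.312]
0.1 [-5.94413298e-01 -3.08419119e+00  2.64398692e-03] [0.24128684 0.60298845 0.23025952]
```

View pics/scene0.png

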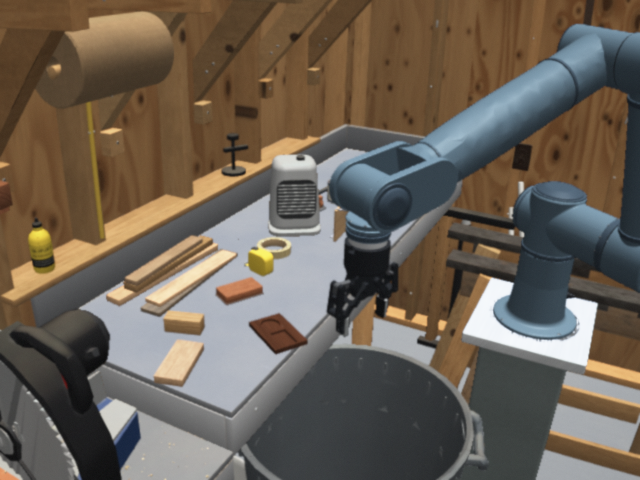

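View pics/top0.png

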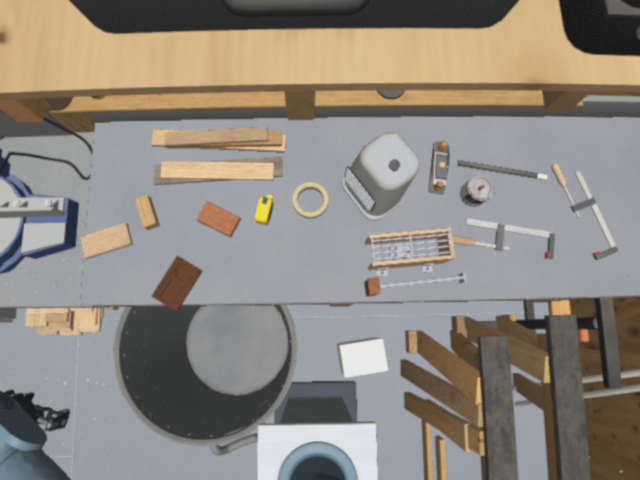

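```bash
cat > h.py <<'E'
from station import *
import numpy as np, cv2
def ray(n,px,z):
    c=calibration(n);K=np.array(c["camera_matrix"]);R=np.array(c["R"]);t=np.array(c["t"])
    p=cv2.undistortPoints(np.array(px,float).reshape(-1,1,2),K,np.array(c["dist"]))[:,0]
    d=np.c_[p,np.ones(len(p))]@R; o=-R.T@t
    return o+d*((z-o[2])/d[:,2])[:,None]
def proj(n,X):
    c=calibration(n);return cv2.projectPoints(np.array(X,float).reshape(-1,3),cv2.Rodrigues(np.array(c["R"]))[0],np.array(c["t"]),np.array(c["camera_matrix"]),np.array(c["dist"]))[0][:,0]
E
python3 - <<'E'
import cv2,numpy as np
a=cv2.imread("pics/top0.png")
x=cv2.resize(a[220:305,350:490],None,fx=5.7,fy=5.7,interpolation=cv2.INTER_CUBIC)
cv2.imwrite("pics/c1.png",x); print(x.shape)
from h import *
print(ray("top",[(370,236),(452,229),(372,268),(454,262)],0.112).round(3))
E
```

```text
(484, 798, 3)
[[ 0.644 -0.148  0.112]
 [ 0.659 -0.367  0.112]
 [ 0.559 -0.15   0.112]
 [ 0.571 -0.366  0.112]]
```

View pics/c1.png

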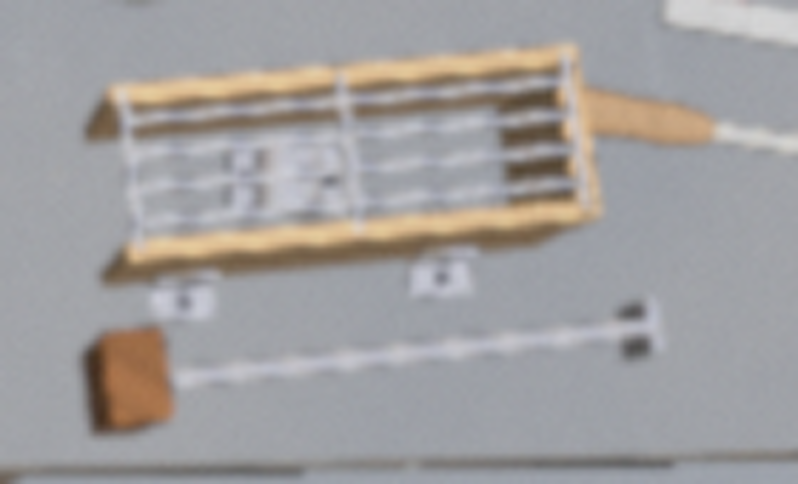

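The crop shows the rack with its mouth at the left (crop x≈120) and its axis running right. The block is around (285,178). The picker handle top is around (138,378), and its rod runs to the blade at (650,325), already parallel to the lane.

```bash
python3 - <<'E'
from h import *
C=lambda *p:[(350+x/5.7-.4,220+y/5.7-.4) for x,y in p]
r=ray("top",C((112,90),(130,258),(575,45),(600,212)),.112)
m=(r[0]+r[1])/2;b=(r[2]+r[3])/2;d=(b-m)[:2];L=np.hypot(*d);u=d/L
print("rack",r.round(3).tolist(),m,b,L,np.arctan2(u[1],u[0]),np.linalg.norm(r[0]-r[1]),np.linalg.norm(r[2]-r[3]))
h=ray("top",C((105,340),(165,328),(172,415),(108,430)),.09).mean(0)
rod=ray("top",C((185,378),(645,326)),.046);e=(rod[1]-rod[0])[:2]
print("handle",h,"rod",rod.round(4).tolist(),np.arctan2(e[1],e[0]), np.linalg.norm(rod[1][:2]-h[:2]))
bl=ray("top",C((225,178),(345,178)),.02)[:,:2];print("block lane",((bl-m[:2])@u))
for n,p,z in(("tape",(264,208),.03),("mask",(310,200),.0),("sand",(218,220),.02)):print(n,ray("top",[p],z)[0].round(3))
# tray
im=cv2.imread("pics/top0.png");t=im[250:315,145:210].astype(int)
mk=((t[:,:,2]<135)&(t[:,:,2]-t[:,:,0]>20)).astype(np.uint8)
cs=cv2.findContours(mk,0,2)[0];c=max(cs,key=cv2.contourArea);R=cv2.minAreaRect(c);print(R)
q=cv2.boxPoints(R)+[145,250];w=ray("top",q,.012);print(w.round(4).tolist(),w.mean(0),[np.linalg.norm(w[i]-w[i-1]).round(4) for i in range(4)])
cv2.imwrite("pics/c2.png",cv2.resize(im[250:315,145:210],None,fx=8,fy=8,interpolation=2))
E
```

```text
rack [[0.645, -0.146, 0.112], [0.567, -0.151, 0.112], [0.663, -0.364, 0.112], [0.585, -0.37, 0.112]] [ 0.60603995 -0.14861317  0.112     ] [ 0.62398746 -0.36661102  0.112     ] 0.21873540498315186 -1.4886527092907669 0.07846828790826592 0.07901086058524326
handle [ 0.51383875 -0.15553069  0.09      ] rod [[0.5171, -0.1842, 0.046], [0.5381, -0.4085, 0.046]] -1.4776384497821318 0.25414181699879806
block lane [0.06443423 0.12391285]
tape [0.745 0.14  0.03 ]
mask [0.775 0.009 0.   ]
sand [0.714 0.273 0.02 ]
((31.136672973632812, 33.24949645996094), (29.88009262084961, 48.74627685546875), 31.21840476989746)
[[0.4992, 0.4595, 0.012], [0.6166, 0.3922, 0.012], [0.5715, 0.3176, 0.012], [0.4556, 0.3854, 0.012]] [0.53573639 0.38867284 0.012     ] [np.float64(0.086), np.float64(0.1353), np.float64(0.0872), np.float64(0.1342)]
```

View pics/c2.png

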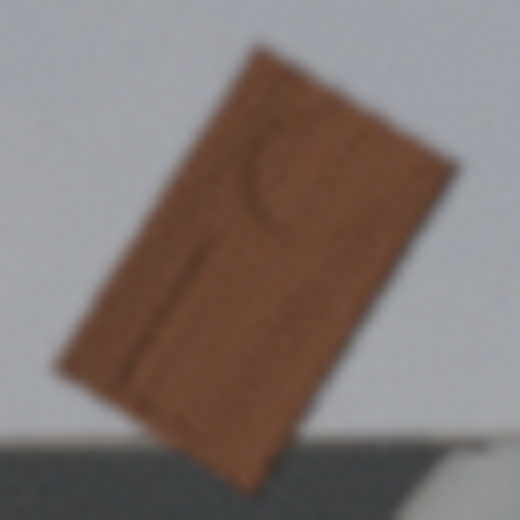

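```bash
cat >> h.py <<'E'
from scipy.spatial.transform import Rotation as Ro
def ori(a):  # tool down, closing axis along world angle a
    y=np.array([np.cos(a),np.sin(a),0]);z=np.array([0,0,-1.])
    return Ro.from_matrix(np.c_[np.cross(y,z),y,z]).as_rotvec()
M=np.array([.606,-.1486]);A=-1.4887;U=np.array([np.cos(A),np.sin(A)]);V=np.array([-U[1],U[0]])
def best(p,a):
    j=get_obs()["joints"]
    c=[(np.abs(s[5]),b) for b in(a,a+np.pi) if (s:=solve_ik(p,ori(b))) is not None]
    print(c);return min(c)[1]
def st(s=""):
    o=get_obs();print(s,round(o["time_s"],2),np.round(o["eef_pos"],4),"w",round(o["gripper_width"],3),"F",np.round(o["contact_force"],1))
E
python3 - <<'E'
from h import *
P=np.array([.514,-.1555]);a=-1.4776
b=best([*P,.053],a)
for q in ([*(M-.05*U-.255*U),.1],[*(M+.16*U-.255*U),.1]): print(solve_ik(q,ori(b)))
goto([*P,.16],ori(b));move_linear([*P,.053],v=.1);st()
grip(0,60);st("grip")
move_linear([*P,.075],v=.08);pause(.1);st("lift")
im=grab_frame("top")[:,:,::-1];cv2.imwrite("pics/t1.png",im)
cv2.imwrite("pics/c3.png",cv2.resize(im[200:320,300:500],None,fx=4,fy=4,interpolation=2));print(b)
E
```

```text
[(np.float64(0.9725759909392844), -1.4776), (np.float64(2.1690166626505087), 1.663992653589793)]
[ 7.29736462e-02  2.83597131e-01  1.76920939e+00 -4.44089210e-16
  1.08878613e+00  1.55057365e+00]
[-2.78476806e-01  2.81972320e-01  1.77123637e+00 -4.44089210e-16
  1.08838396e+00  1.19912319e+00]
 4.17 [ 0.5146 -0.1558  0.0538] w 1.001 F [ 0.1  0.3 -0.2]
grip 4.72 [ 0.5143 -0.1558  0.0533] w 0.342 F [ 0.3 -0.9  1.5]
lift 5.24 [ 0.5137 -0.1553  0.0747] w 0.341 F [-0.9  0.9 -3.7]
-1.4776
```

View pics/c3.png

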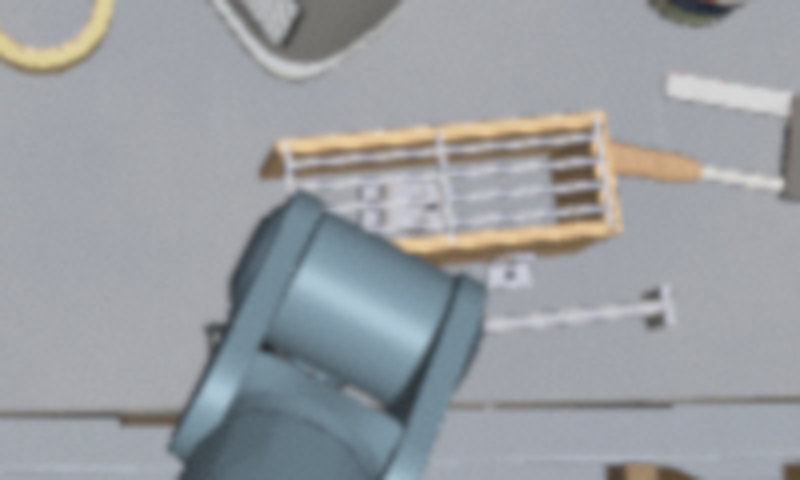

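The picker is held level with its blade clear (crop about (665,305)), and the block is at (365–445, 200). Next: align with the lane, enter, and drop the blade.

```bash
python3 - <<'E'
from h import *
T=lambda x,l,z:[*(M+(x-.255)*U+l*V),z]
p=np.array([.514,-.1555])
o=ori(A)
move_linear([*(p-.33*U),.099],o,v=.2)
move_linear(T(-.05,0,.099),o,v=.15);st("pre")
im=grab_frame("top")[:,:,::-1];cv2.imwrite("pics/t2.png",im)
move_linear(T(.03,0,.099),o,v=.1);st("in")
move_linear(T(.162,0,.099),o,v=.15);st("deep")
im=grab_frame("top")[:,:,::-1];cv2.imwrite("pics/t3.png",im)
cv2.imwrite("pics/c4.png",cv2.resize(im[200:300,340:480],None,fx=5.7,fy=5.7,interpolation=2))
E
```

```text
pre 7.89 [0.5802 0.1553 0.0985] w 0.344 F [-0.5  0.3 -3.3]
in 8.89 [0.5874 0.076  0.0989] w 0.342 F [ 0.4 -0.4 -2.9]
deep 9.93 [ 0.5982 -0.0552  0.0988] w 0.345 F [-0.9  0.3 -3. ]
```

View pics/c4.png

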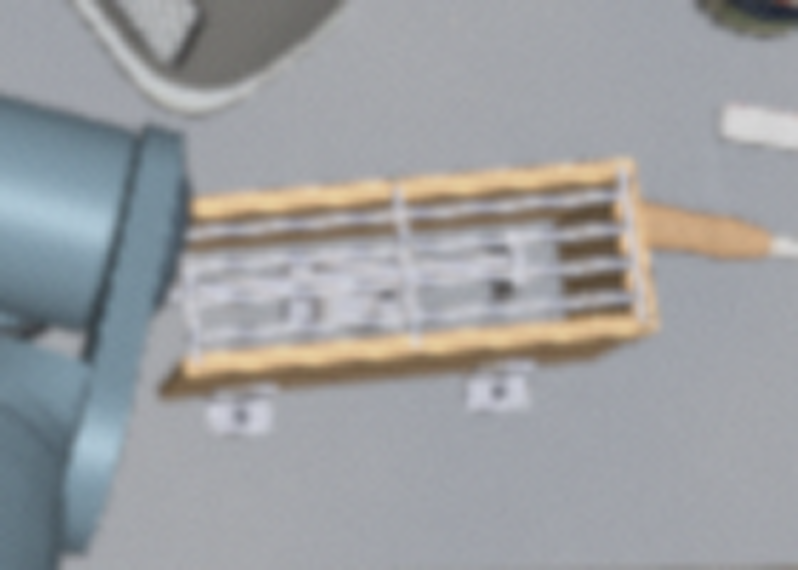

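The blade shows behind the block at crop (515,262). The block, at about (340,295), sits slightly off toward the lower wall, so I shift the blade 6 mm that way, drop it and pull.

```bash
python3 - <<'E'
from h import *
T=lambda x,l,z:[*(M+(x-.255)*U+l*V),z]
o=ori(A)
move_linear(T(.162,-.006,.099),o,v=.05)
move_linear(T(.162,-.006,.0555),o,v=.08);pause(.15);st("down")
for x in (.11,.05,-.01,-.065):
    move_linear(T(x,-.006,.0555),o,v=.08);st(x)
pause(.2)
im=grab_frame("top")[:,:,::-1];cv2.imwrite("pics/t4.png",im)
s=grab_frame("scene")[:,:,::-1];cv2.imwrite("pics/s4.png",s)
b=proj("top",[[*(M-.09*U),.02]])[0];print(b)
x0,y0=int(b[0])-90,int(b[1])-50
t=cv2.resize(im[y0:y0+100,x0:x0+160],None,fx=4,fy=4)
b=proj("scene",[[*(M-.09*U),.02]])[0];print(x0,y0,b);x1,y1=np.maximum(np.array(b,int)-[80,30],0);w=cv2.resize(s[y1:y1+50,x1:x1+160],None,fx=4,fy=4)
cv2.imwrite("pics/c5.png",np.vstack([t,w]))
E
```

```text
down 11.08 [ 0.5925 -0.0564  0.0555] w 0.346 F [ 0.2 -0.1 -1.5]
0.11 11.88 [ 0.5882 -0.0045  0.0556] w 0.346 F [ 1.3  0.  -2.3]
0.05 12.78 [0.5832 0.0554 0.0555] w 0.342 F [ 0.3 -0.6 -4.2]
-0.01 13.68 [0.5783 0.1151 0.0555] w 0.344 F [ 0.7  0.8 -2.3]
-0.065 14.52 [0.5737 0.17   0.0555] w 0.346 F [ 0.1 -0.4 -2.8]
[334.94310545 258.35856862]
244 208 [335.19077859 249.83579542]
```

View pics/c5.png

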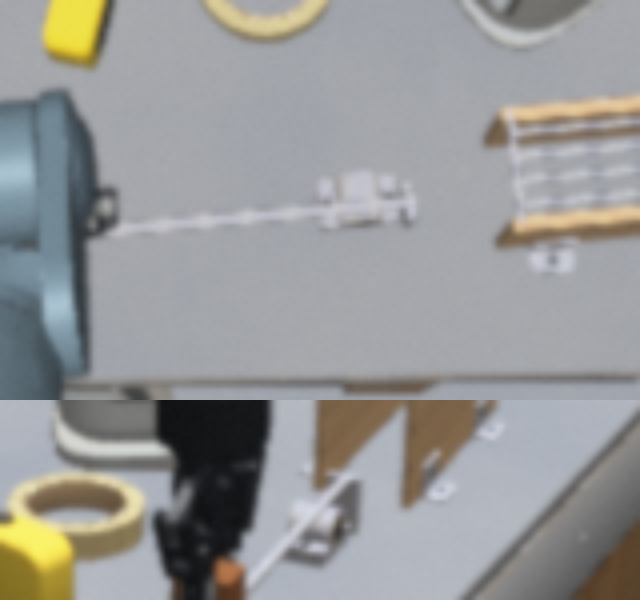

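The block is out on the bench at crop (360,200), just in front of the blade, about 60 mm clear of the mouth. Next, return the picker beside the rack.

```bash
python3 - <<'E'
from h import *
T=lambda x,l,z:[*(M+(x-.255)*U+l*V),z]
o=ori(A)
move_linear(T(-.05,-.006,.0555),o,v=.08)
move_linear(T(-.05,-.006,.108),o,v=.12)
move_linear(T(-.05,-.098,.108),o,v=.15)
move_linear(T(.25,-.098,.108),o,v=.2)
move_linear(T(.25,-.098,.056),o,v=.1);st("low")
move_linear(T(.25,-.098,.0532),o,v=.02);st("set")
grip(1.0);pause(.2);st("open")
move_linear(T(.25,-.098,.17),o,v=.15)
set_joints([1.016,.245,1.558,0,1.339,-.174]);pause(.2);st()
im=grab_frame("top")[:,:,::-1];cv2.imwrite("pics/t5.png",im)
x0,y0=270,210
t=cv2.resize(im[y0:y0+90,x0:x0+200],None,fx=4,fy=4,interpolation=2)
s=grab_frame("scene")[:,:,::-1];cv2.imwrite("pics/s5.png",s)
u=cv2.resize(im[248:313,145:210],None,fx=3.5,fy=3.5,interpolation=2)
b=cv2.resize(im[235:275,310:370],None,fx=9,fy=5.6875,interpolation=2)[:228]
b=cv2.resize(im[240:270,312:372],None,fx=7.6,fy=7.6,interpolation=2)
print(u.shape,b.shape)
can=np.zeros((360+228,800,3),np.uint8);can[:360]=t;can[360:360+228,:228]=u;can[360:360+228,240:240+456]=b
cv2.imwrite("pics/c6.png",can)
E
```

```text
low 18.82 [ 0.5082 -0.1517  0.0563] w 0.344 F [ 0.8  0.1 -3.1]
set 19.12 [ 0.508  -0.1517  0.0534] w 0.343 F [ 0.3 -0.5 -2.9]
open 19.9 [ 0.5079 -0.1516  0.0532] w 0.999 F [-0.1 -0.1  0.1]
 23.85 [0.2419 0.6031 0.2312] w 1.0 F [-0.7 -0.3 -0.1]
(228, 228, 3) (228, 456, 3)
```

View pics/c6.png

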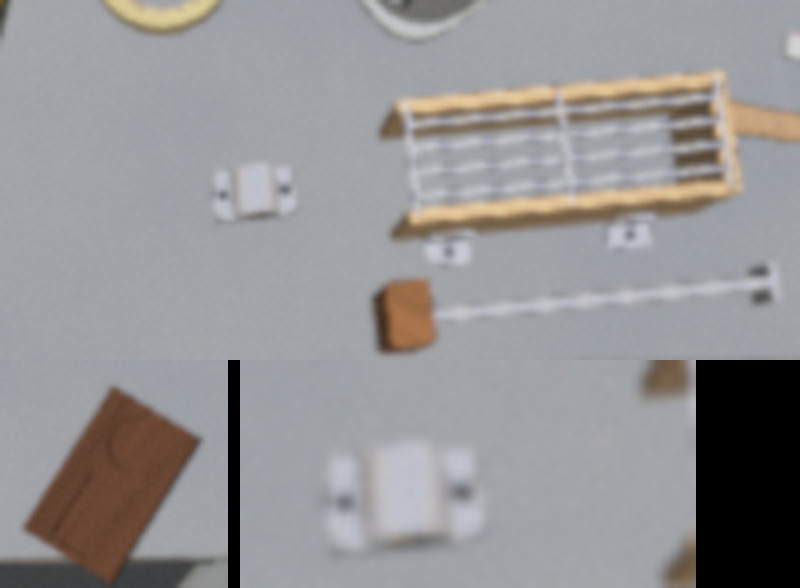

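The picker stands upright beside the rack. The block lies free with bolt holes at zoom (345,502) and (462,492). The tray is unchanged, with its oblong pocket at the lower-left end. One rectified view of the tray should locate the pocket.

```bash
python3 - <<'E'
from h import *
h=np.array([(345,502),(462,492)])-[240,360]
w=ray("top",h/7.6+[312,240]-.43,.014);d=w[1]-w[0];c=w.mean(0)
print("block",c,np.linalg.norm(d),np.arctan2(d[1],d[0]),"lane",(c[:2]-M)@U,(c[:2]-M)@V)
im=cv2.imread("pics/t5.png");s=cv2.imread("pics/s5.png")
# block blob in top: bright
g=im[240:272,318:350].astype(int);mk=(g.min(2)>185).astype(np.uint8);print("blob",mk.sum(),[ (x.mean()) for x in np.nonzero(mk)])
c0=np.array([.5357,.3887]);a=np.arctan2(.3922-.4595,.6166-.4992)
ux=np.array([np.cos(a),np.sin(a)]);uy=np.array([-ux[1],ux[0]])
print("tray ang",a)
def rect(n,img):
    X,Y=np.meshgrid(np.arange(-85,85,.25)/1000,np.arange(55,-55,-.25)/1000)
    P=np.c_[(c0+X.reshape(-1,1)*ux+Y.reshape(-1,1)*uy),np.full(X.size,.012)]
    q=proj(n,P).reshape(*X.shape,2).astype(np.float32)
    return cv2.remap(img,q[...,0],q[...,1],cv2.INTER_CUBIC)
A1=rect("top",im);B1=rect("scene",s);print(A1.shape)
o=[]
for k in(A1,B1):
    k=np.clip(k.astype(float)*1.6,0,255).astype(np.uint8);k=cv2.resize(k,(452,293))
    o.append(k)
cv2.imwrite("pics/c7.png",np.vstack(o))
E
```

```text
block [ 0.6017251  -0.05403245  0.014     ] 0.04365784943456872 -1.4998185759266303 lane -0.09459960945203072 0.003494430857547269
blob 89 [np.float64(16.292134831460675), np.float64(15.415730337078651)]
tray ang -0.5205209988064186
(440, 680, 3)
```

View pics/c7.png

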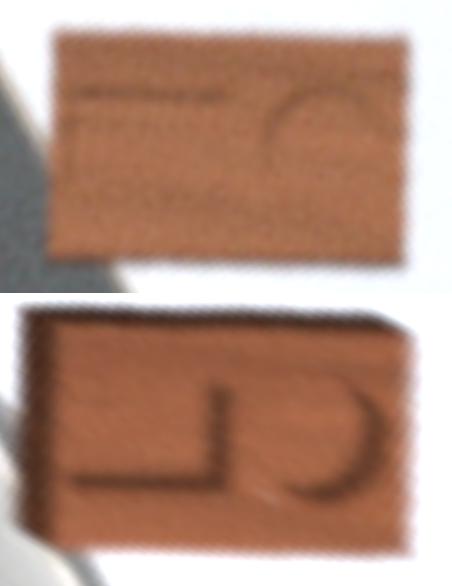

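In the rectified views the oblong pocket spans x 70–230 px (centre about −28.4 mm along the tray). Its side walls put its centre about +0.6 mm across, and the tray is turned about −0.533 rad. Now pick and place.

```bash
cat >> h.py <<'E'
c0=np.array([.5357,.3887]);a0=-.5205;ux=np.array([np.cos(a0),np.sin(a0)]);uy=np.array([-ux[1],ux[0]])
N=c0-.0284*ux+.0006*uy;AN=-.533
E
python3 - <<'E'
from h import *
B=np.array([.6017,-.054]);ab=-1.495
b=best([*B,.012],ab+np.pi/2)
bn=best([*N,.02],AN+np.pi/2);print(N)
goto([*B,.12],ori(b));move_linear([*B,.012],v=.1);st("at")
grip(0,60);st("grip")
move_linear([*B,.10],v=.12);pause(.1);st("lift")
goto([*N,.09],ori(bn));move_linear([*N,.028],v=.1);pause(.2);st("above")
f0=get_obs()["contact_force"][2]
for z in np.arange(.026,.0145,-.002):
    move_linear([*N,z],v=.03);pause(.1);st(round(z,3))
    if get_obs()["contact_force"][2]-f0>6: break
E
```

```text
[(np.float64(0.3527860203173745), 0.07579632679489645)]
[(np.float64(0.543702852631474), 1.0377963267948966), (np.float64(2.5978898009583187), 4.17938898038469)]
[0.51135938 0.40334426]
at 27.86 [ 0.6024 -0.0542  0.0129] w 0.998 F [ 0.2  0.5 -0.6]
grip 28.38 [ 0.6021 -0.0541  0.0125] w 0.384 F [-0.4 -0.1  1.9]
lift 29.37 [ 0.6007 -0.0538  0.0986] w 0.382 F [-0.5  0.3 -2.5]
above 32.04 [0.512  0.4037 0.029 ] w 0.383 F [-0.4 -0.2 -2.2]
0.026 32.39 [0.5113 0.4033 0.026 ] w 0.382 F [ 0.3 -0.1 -2.5]
0.024 32.74 [0.5113 0.4033 0.0239] w 0.383 F [ 0.4  0.  -2.2]
0.022 33.09 [0.5114 0.4033 0.022 ] w 0.386 F [ 0.1 -0.1 -3.3]
0.02 33.44 [0.5113 0.4033 0.0199] w 0.382 F [ 0.1 -0.2 -3.4]
0.018 33.79 [0.5113 0.4033 0.018 ] w 0.382 F [ 0.4 -0.1 -2.8]
0.016 34.14 [0.5119 0.4037 0.0165] w 0.383 F [ 0.5  0.3 -0.1]
```

It went to the pocket floor without touching the rim. Release and check.

```bash
python3 - <<'E'
from h import *
grip(1.0);pause(.2)
move_linear([*N,.13],v=.12);set_joints([1.016,.245,1.558,0,1.339,-.174])
q=get_obs()["joints"].copy() if hasattr(get_obs()["joints"],'copy') else list(get_obs()["joints"])
pause(.2);st()
im=grab_frame("top")[:,:,::-1];cv2.imwrite("pics/t6.png",im);s=grab_frame("scene")[:,:,::-1]
cv2.imwrite("pics/c8.png",np.vstack([np.hstack([cv2.resize(im[250:315,145:210],(400,400),interpolation=2),cv2.resize(s[305:360,245:310],(400,340),interpolation=2)[:400] if 0 else cv2.resize(s[300:365,245:310],(400,400),interpolation=2)]),cv2.resize(im[180:305,150:480],(800,200))]))
E
```

```text
37.52 [0.2424 0.6027 0.2307] w 1.0 F [-1.1 -0.6 -1. ]
```

View pics/c8.png

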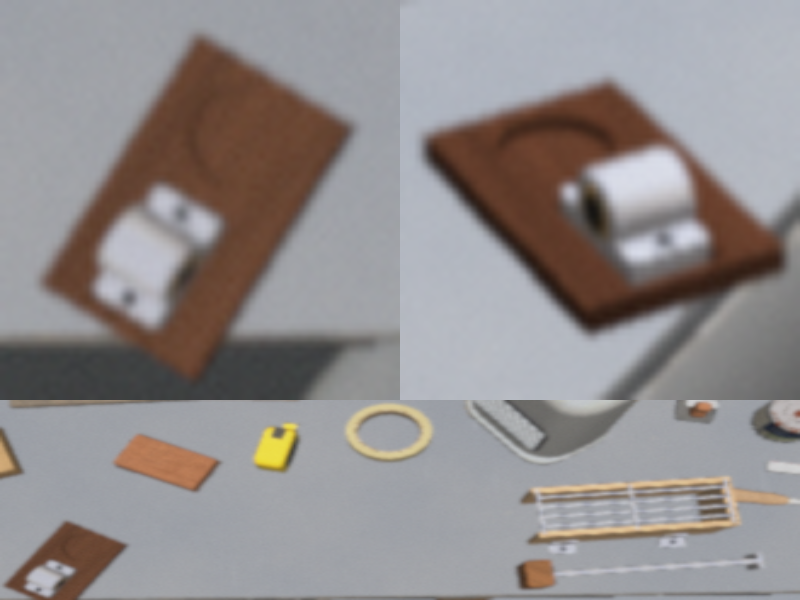

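The last picture shows the block flat in the oblong pocket with only about 6 mm of base showing. The picker is standing beside the rack, and the bystanders have not moved.

```bash
python3 -c "
from station import *
print(job_done())"
```

```text
the job is handed in; nothing more can be done
None
```

I drew the block out of the rack with the picker, seated it in the oblong pocket and stood the picker beside the rack. I handed the job in about 37.5 s into the 66 s limit; no verdict came back, but the final camera check showed everything in place.

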